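# Shut the emptied stock carton and hold the sprung bin lid open at 60 degrees

### The arm

A 6-joint arm with a two-finger parallel gripper is mounted at the origin on a cart in front of the work surface, level with it; the furniture and walls round the work are solid. World frame = base frame: x ahead of the robot, y to its left, z up, the work surface at z = 0. Lengths are in m, angles in rad, forces in N, time in s.
With the tool pointing down it reaches from about 0.3 to 0.875 m from the base axis. Payload 6.4 kg.
Tool frame: the origin (TCP) lies midway between the tips of the shut fingers; the grasp point (between the pads) lies 19 mm behind it (ctrl.hold_point_z is the distance from the TCP to the grasp point, in m); z points along the fingers, y is the line along which they close (so a half turn about z gives the same grasp; the last joint's range is limited). The gripper opens to 85 mm and grips with 20 to 120 N. Pads are 22 mm wide; open, the fingers measure 114 mm over their backs; the gripper's body (76 mm by 85 mm) begins 54 mm behind the grasp point. The pads swing forward as they close: fully open they stand 13 mm farther back than shut.
Start: joints at [-1.485, 0.181, 1.607, -0, 1.354, -0.206], TCP at [0.165, -0.551, 0.231] pointing down, gripper open.
Joint ranges: [-2.99, 2.99], [-0.89, 2.07], [0.3, 2.58], [-1.14, 4.28], [0, 2.63], [-3.12, 3.12]. Speed limits (rad/s): [2.57, 2.57, 3.01, 3.14, 3.14, 3.14].

### API

Orientations are given as a unit quaternion [w, x, y, z].
In Python, from bench import ctrl gives the robot as it stands.
- The arm moves only by the tool carry_out, never from a script. Its argument "plan" is text: rows parted by semicolons, each of 6 numbers parted by spaces: the shift along the tool's x, y, z as a fraction of full scale, then the turn, a rotation vector about the tool's x, y, z as a fraction of full scale. A call has exactly 8 rows; each row shifts and turns the commanded pose from where the row before left it, along the tool's axes as they then stand; what a row does not reach is not made up. Full scale, the value 1, is 40 mm for a shift and 0.1 rad for a turn. A row lasts 1/12 s, in which the tool goes at most 41.7 mm and 7.16 degrees, less where a joint would pass 70% of its speed; a pose out of reach is approached as far as the arm can. A call with a number of a shift or a turn outside -1 to 1 is refused whole. A call with a gripper value outside its range is refused whole. "claw" is the gripper's target within -1 to 1 (shut at 1, half-way at 0, fully open at -1), set as the call begins (left out, the last holds). The fingers move at their own pace and stop on an object; the grip force is fixed at half the most. Time passes only in rows, so rows that do not move let the fingers close, or fill a call up. It gives the time, the measured TCP pose, the force, the opening and the grip force at its end, in the units of the state.
- ctrl.get_obs(): the state, without advancing time (a new reading comes with each control period).
- ctrl.camera(name): name is "scene" or "top"; returns a dict with "pixels" (420x560x3 uint8, red, green, blue), "mtx" (3x3 intrinsics, pixels), "R" (3x3) and "t" (3): a world point X has camera coordinates R X + t. Camera axes: x right, y down, z forward; pixel columns grow to the right and rows downward; lengths in m; the calibration is good to about 2 mm. A picture is of the moment at which its call begins. There is no depth.
- ctrl.hand_in(): hands the job in; it is judged then, once.
The state is a dict: "time_s": time; "q": joint angles; "dq": joint speeds; "joint_efforts": joint torques, N m; "eef_pos": TCP position; "eef_rot": TCP orientation; "wrist_force": force on the tool from outside, world axes, zero at the start; "torque": the same for the moment, N m; "opening": opening from 0.0 (shut) to 1.0 (fully open); "grasp_force": force on a finger pad.
Only numpy, scipy, OpenCV 4.12 (cv2) and the standard library are available. Lean on these libraries where they do the work, as an engineer would, in place of code of your own. Each camera call takes 0.05 s, during which the arm holds its last target. There are 200 camera calls.

### The job

The soldering tips have been taken out of the cardboard stock carton and a colleague, both hands full, wants to put them into the grey steel parts bin. First swing the carton's open lid shut so that it lies flat with its tab tucked in behind the front wall; then lift the bin's spring-loaded lid, which has a handle bar along its front, to 60 degrees from closed and hold it there, finishing with the lid still held still by the robot, since it springs shut if let go. Leave the tape measures, the solder reel and the side cutters where they are.

Things in the scene. Friction and masses are not known exactly. Their poses are not given: they have to be found in the camera images.
- carton: plain brown cardboard carton, 110 (x, depth) x 130 (y) x 75 mm high, walls 3 mm, fixed to the bench. Origin at the centre of its underside; +x points from its front wall to its hinge wall (away from the robot, turned by up to 0.25 rad), z up. It and the bin may stand either way round, left or right
- carton_hinge (a point): middle of the carton lid's hinge line, on the carton's far top edge: 55 mm along the carton's +x, 75 mm above the bench. The hinge line runs along the carton's y
- carton_lid_edge (a point): middle of the free edge of the carton's lid, a board 110 mm from hinge to edge, 130 mm wide, 3 mm thick; a 20 mm deep tab, 112 mm wide at the lid and 92 mm at its end, stands square to the lid at this edge, on its inner side. With the lid shut this point is 110 mm from the hinge toward the robot, 76.5 mm above the bench, and the tab hangs inside the front wall
- carton_lid (a joint): opening angle of the carton's lid, rad: 0 shut flat, pi/2 upright, more leans away from the robot (stop at 1.95). It starts between 1.35 and 1.8. The crease is stiff enough (0.04 N m) for the lid to stay wherever it is left; push it on the outer side (the one away from the robot) to close it
- bin: grey sheet-steel parts bin, 120 (x, depth) x 140 (y) x 85 mm high with the lid closed on it, fixed to the bench. Origin on the bench, 30 mm in front of the middle of the bin: the front wall is 30 mm in -x, the back wall 90 mm in +x. +x points from the front to the hinge (away from the robot, turned by up to 0.25 rad), z up
- bin_hinge (a point): middle of the bin lid's hinge line, on the far top edge, 85 mm above the bench; the hinge line runs along the bin's y
- bin_bar (a point): centre of the handle bar of the bin's lid: a round steel bar 10 mm thick and 98 mm long along the bin's y, on two 8 mm arms 90 mm apart, fixed to the lid. In the lid's frame it lies 165 mm from the hinge line toward the free edge and 22 mm above the lid's underside plane through the hinge; closed, it stands 45 mm in front of the bin's front wall with its centre 107 mm above the bench, and fingers fit all round it between the arms
- bin_lid (a joint): opening angle of the bin's lid, rad: 0 closed (where it starts), 1.047 is the 60 degrees asked for, stop at 1.75. A spring and the lid's weight (0.25 kg) pull it shut: about 0.35 N m closed and 0.5 N m at 60 degrees, 2 to 3 N at the bar
- reel: white solder reel, 54 mm across, 35 mm high, standing on its flange; loose bystander, origin at the centre of its underside
- tape_big: pocket tape measure lying on its side, 62 x 88 x 31 mm; loose bystander, origin at the centre of its underside
- tape_small: smaller pocket tape measure, 54 x 63 x 27 mm; loose bystander, origin at the centre of its underside
- cutters: side cutters lying flat, 154 x 48 x 14 mm; loose bystander, origin at the centre of its underside

How it is judged:
By the outcome, as a careful person would: the job done as asked, in the order asked, and still so for the second after the job is handed in, while the arm keeps its last pose, push and grip.
It also fails if it takes over 53 s, if anything falls off the work surface, if the arm or the gripper's body presses on something with over 40 N, if the wrist force passes 120 N, or if a joint passes its speed limit or range.

## Working session

There is one attempt and no reset: what is moved stays moved. The work goes in short steps, Python scripts to look and compute and a tool call to move; the robot and the scene stay as the last step left them, time stands still between calls to the robot, and variables do not carry over. Pictures are saved under pics/ and viewed, at most 10 in all, crops included, and the job is handed in when it is done.

Besides the shell and the picture viewer there is one more tool, called after "Request:" by a JSON object that holds its "name" and its "arguments". carry_out: Moves the arm, as the interface text tells. Shift numbers are shares of 40 mm and turn numbers shares of 0.1 rad, none past 1 either way. Its arguments: {"type":"object","properties":{"plan":{"type":"string"},"claw":{"type":"number"}},"required":["plan"]}

```bash
mkdir -p pics; ls; python3 - <<'E'
from bench import ctrl
import cv2,pickle
d={n:ctrl.camera(n) for n in("scene","top")}
pickle.dump(d,open("c0.pkl","wb"))
for n in d:
    cv2.imwrite(f"pics/{n}0.png",d[n]["pixels"][:,:,::-1]); print(n,d[n]["mtx"].round(1).tolist(),(-d[n]["R"].T@d[n]["t"]).round(3),d[n]["R"].round(3).tolist())
o=ctrl.get_obs();print({k:o[k] for k in("time_s","eef_pos","eef_rot","opening","wrist_force")},ctrl.hold_point_z)
E
```

```text
pics
scene [[402.9, 0.0, 282.7], [0.0, 402.9, 216.0], [0.0, 0.0, 1.0]] [-0.196  0.664  0.829] [[-0.674, -0.738, 0.003], [-0.447, 0.405, -0.797], [0.588, -0.539, -0.603]]
top [[535.2, 0.0, 273.6], [0.0, 535.2, 210.2], [0.0, 0.0, 1.0]] [0.261 0.004 1.733] [[-0.022, -1.0, 0.013], [-0.984, 0.019, -0.175], [0.174, -0.017, -0.985]]
{'time_s': 0.1, 'eef_pos': array([ 0.16536883, -0.5501837 ,  0.23046414]), 'eef_rot': array([-8.14167803e-04,  9.89373593e-01,  1.45393361e-01,  3.95935572e-05]), 'opening': 1.001009190620302, 'wrist_force': array([0.28933414, 0.34485453, 0.04092367])} 0.0187
```

View pics/scene0.png

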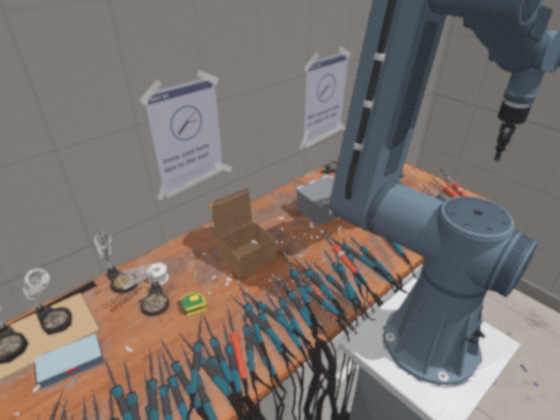

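View pics/top0.png

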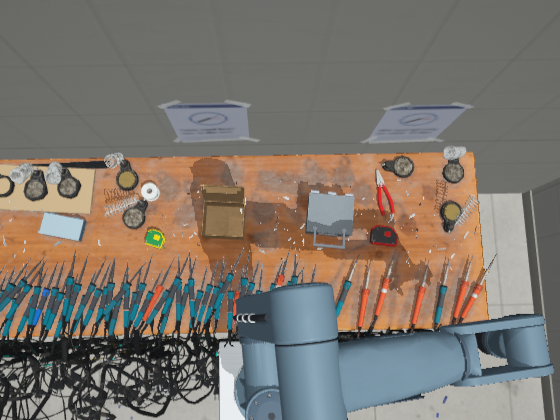

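The top view shows the carton around (223,212) with its lid up at rows 186–208, the bin at (330,213) and its bar at about (330,246). The red tape and cutters are to the right at about (384,236) and (384,195); the green tape (154,238) and reel (150,190) are to the left. I'll enlarge both regions to get corners.

```bash
python3 - <<'E'
import cv2,pickle,numpy as np
d=pickle.load(open("c0.pkl","rb"))
a=d["top"]["pixels"][175:260,190:365,::-1]; b=d["scene"]["pixels"][165:290,185:360,::-1]
f=lambda i,s:cv2.resize(i,None,fx=s,fy=s,interpolation=cv2.INTER_CUBIC)
cv2.imwrite("pics/a.png",f(a,4.5)); cv2.imwrite("pics/b.png",f(b,4.5))
E
```

```text
(no output)
```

View pics/a.png

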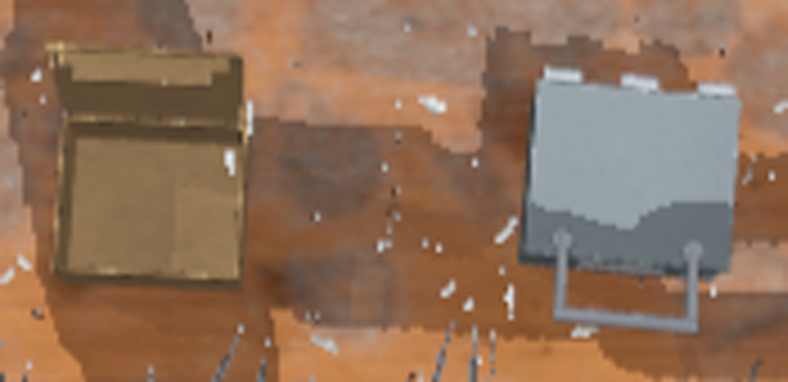

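View pics/b.png

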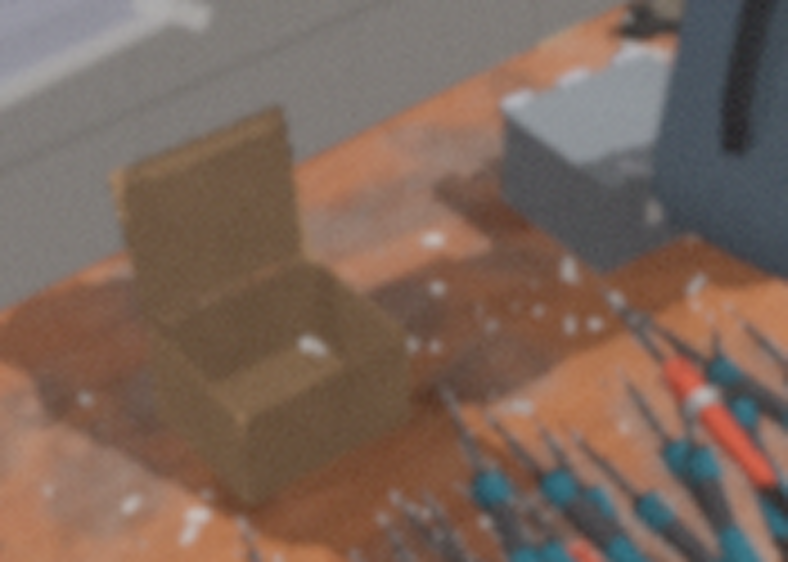

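The crops show clear corners. In the top crop, the carton rim runs (60,275),(241,282) at the front and (63,122),(247,122) at the hinge, with the lid edge (52,47)–(243,57). The bar is (556,318)–(697,326), and the bin lid's back corners are (535,80),(740,97). In the scene crop, the lid edge is (115,178)–(282,108).

```bash
cat >h.py <<'E'
import pickle,numpy as np
from scipy.spatial.transform import Rotation as Ro
d=pickle.load(open("c0.pkl","rb"))
def ray(n,p):
    c=d[n];R,t=c["R"],c["t"];o=-R.T@t;v=R.T@np.linalg.solve(c["mtx"],[*p,1]);return o,v/np.linalg.norm(v)
def onz(n,p,z):
    o,v=ray(n,p);return o+v*(z-o[2])/v[2]
def tri(p,q):
    o1,v1=ray("top",p);o2,v2=ray("scene",q);s=np.linalg.lstsq(np.c_[v1,-v2],o2-o1,rcond=None)[0]
    a,b=o1+v1*s[0],o2+v2*s[1];return (a+b)/2,np.linalg.norm(a-b)
A=lambda x,y:(190+(x-1.75)/4.5,175+(y-1.75)/4.5)
B=lambda x,y:(185+(x-1.75)/4.5,165+(y-1.75)/4.5)
E
python3 - <<'E'
from h import *
np.set_printoptions(precision=4,suppress=True)
g=lambda l,z:[onz("top",A(*p),z) for p in l]
def show(n,l,z):
    P=np.array(g(l,z));print(n,P[:,:2].tolist(),[np.round(np.linalg.norm(P[i]-P[i-1]),3) for i in range(len(P))])
show("cartonTop FL FR BR BL",[(57,275),(241,284),(247,120),(62,120)],.075)
for q in([245,418],[410,340],[310,260],[152,320]): print("scene", onz("scene",B(*q),.075))
print("lid edge L",tri(A(52,47),B(115,178)),"R",tri(A(243,57),B(282,108)))
show("bar",[(556,317),(697,325)],.107)
show("bin BL BR FR FL",[(535,80),(740,97),(727,272),(523,262)],.085)
from bench import ctrl
print(Ro.from_quat(np.roll(ctrl.get_obs()["eef_rot"],-1)).as_matrix())
show("tapeSmall?",[( (384-190)*4.5,(236-175)*4.5)],.03)
E
```

```text
cartonTop FL FR BR BL [[0.4786550535630617, 0.20036427020134026], [0.4698477833690953, 0.07318815447754462], [0.5854315112993761, 0.06763973382578703], [0.58789561855879, 0.19705215835060333]] [np.float64(0.109), np.float64(0.127), np.float64(0.116), np.float64(0.129)]
scene [0.4794 0.2052 0.075 ]
scene [0.4665 0.0829 0.075 ]
scene [0.5738 0.0779 0.075 ]
scene [0.5934 0.1933 0.075 ]
lid edge L (array([0.6179, 0.1924, 0.1742]), np.float64(0.000594098760461233)) R (array([0.609 , 0.0666, 0.1751]), np.float64(0.001719459621591362))
bar [[0.43902961496115, -0.14143852765435336], [0.43165373843216637, -0.2370245137932523]] [np.float64(0.096), np.float64(0.096)]
bin BL BR FR FL [[0.6081529001106355, -0.13444901994401784], [0.5933057697119132, -0.2775876805104941], [0.470242630651458, -0.26268750982021943], [0.4799965585852582, -0.12192555849107582]] [np.float64(0.129), np.float64(0.144), np.float64(0.124), np.float64(0.141)]
[[ 0.9577  0.2877 -0.0002]
 [ 0.2877 -0.9577  0.0016]
 [ 0.0003 -0.0016 -1.    ]]
tapeSmall? [[0.4733390784054824, -0.375965464940415]] [np.float64(0.0)]
```

```bash
cat >>h.py <<'E'
def state():
    from bench import ctrl
    o=ctrl.get_obs();return o,Ro.from_quat(np.roll(o["eef_rot"],-1))
def to(x,y,z,axy=None):  # shifts (units) & turn about tool z to have tool y along world dir angle axy
    o,R=state();print("t",round(o["time_s"],2),"pos",o["eef_pos"].round(3),"F",o["wrist_force"].round(1),"open",round(o["opening"],2))
    print("shift units",(R.inv().apply(np.array([x,y,z])-o["eef_pos"])/.04).round(2))
    m=R.as_matrix();print("tool axes\n",m.round(3))
    if axy is not None:
        yt=m[:,1];a=np.arctan2(yt[1],yt[0])-axy;a=(a+np.pi/2)%np.pi-np.pi/2;print("turn z units",round(a/.1,2))
E
python3 - <<'E'
from h import *
print(onz("top",(220,154),0),onz("top",(400,154),0),onz("top",(384,236),.0))
to(.655,.13,.26,np.pi/2-.055)
E
```

```text
[0.76281886 0.15048201 0.        ] [ 0.75204111 -0.45381509  0.        ] [ 0.47576777 -0.38386766  0.        ]
t 0.1 pos [ 0.165 -0.55   0.23 ] F [0.3 0.3 0. ] open 1.0
shift units [ 16.62 -12.77  -0.71]
tool axes
 [[ 0.958  0.288 -0.   ]
 [ 0.288 -0.958  0.002]
 [ 0.    -0.002 -1.   ]]
turn z units 3.47
```

Request:
{"name": "carry_out", "arguments": {"plan": "0.3 -0.2 -0.9 0 0 0;0.5 -0.4 -0.7 0 0 0;0.75 -0.6 -0.2 0 0 0;0.79 -0.61 0 0 0 0;0.79 -0.61 0 0 0 0;0.79 -0.61 0 0 0 0;0.79 -0.61 0 0 0 0;0.79 -0.61 0 0 0 0", "claw": 1}}

```text
time_s: 0.77
eef_pos: [0.3278, -0.3227, 0.303]
eef_rot: [-0.0, 0.989, 0.145, -0.0]
wrist_force: [-0.4, 0.3, 0.1]
opening: 0.003
grasp_force: 0.0
```

Request:
{"name": "carry_out", "arguments": {"plan": "0.79 -0.61 0 0 0 0;0.79 -0.61 0 0 0 0;0.79 -0.61 0 0 0 0;0.79 -0.61 0 0 0 0;0.79 -0.61 0 0 0 0;0.79 -0.61 0 0 0 0;0.79 -0.61 0 0 0 0;0 0 0 0 0 0"}}

```text
time_s: 1.43
eef_pos: [0.4923, -0.0916, 0.303]
eef_rot: [-0.001, 0.989, 0.149, 0.001]
wrist_force: [-0.5, 0.2, -0.3]
opening: 0.004
grasp_force: 0.0
```

```bash
python3 -c "
from h import *
to(.66,.13,.26,np.pi/2-.055)"
```

```text
t 1.43 pos [ 0.492 -0.092  0.303] F [-0.5  0.2 -0.3] open 0.0
shift units [ 5.63 -4.06  1.09]
tool axes
 [[ 0.956  0.294  0.001]
 [ 0.294 -0.956  0.003]
 [ 0.002 -0.002 -1.   ]]
turn z units 3.53
```

Request:
{"name": "carry_out", "arguments": {"plan": "0.8 -0.58 0 0 0 0;0.8 -0.58 0 0 0 0;0.8 -0.58 0 0 0 0;0.8 -0.58 0 0 0 0;0.8 -0.58 0 0 0 0;0.8 -0.58 0 0 0 0;0.8 -0.58 0 0 0 0;0 0 0 0 0 0"}}

```text
time_s: 2.1
eef_pos: [0.6596, 0.1279, 0.3005]
eef_rot: [-0.001, 0.989, 0.148, -0.001]
wrist_force: [0.2, -0.2, -1.1]
opening: 0.001
grasp_force: 0.0
```

Request:
{"name": "carry_out", "arguments": {"plan": "0 0 0 0 0 0.9;0 0 0 0 0 0.9;0 0 0 0 0 0.9;0 0 0 0 0 0.8;0 0 0 0 0 0;0 0 0 0 0 0;0 0 0 0 0 0;0 0 0 0 0 0"}}

```text
time_s: 2.77
eef_pos: [0.6577, 0.1223, 0.3032]
eef_rot: [0.0, 1.0, -0.028, -0.0]
wrist_force: [-0.5, 0.1, 0.9]
opening: -0.001
grasp_force: 0.0
```

```bash
python3 - <<'E'
from h import *
to(.655,.13,.15,np.pi/2-.055)
from bench import ctrl
import cv2
a=ctrl.camera("top")["pixels"][120:270,160:380,::-1];b=ctrl.camera("scene")["pixels"][130:280,170:390,::-1]
cv2.imwrite("pics/c.png",cv2.resize(np.vstack([a,b]),None,fx=2,fy=2,interpolation=2))
E
```

```text
t 2.77 pos [0.658 0.122 0.303] F [-0.5  0.1  0.9] open -0.0
shift units [-0.08 -0.19  3.83]
tool axes
 [[ 0.998 -0.057 -0.   ]
 [-0.057 -0.998 -0.   ]
 [-0.     0.    -1.   ]]
turn z units -0.02
```

View pics/c.png

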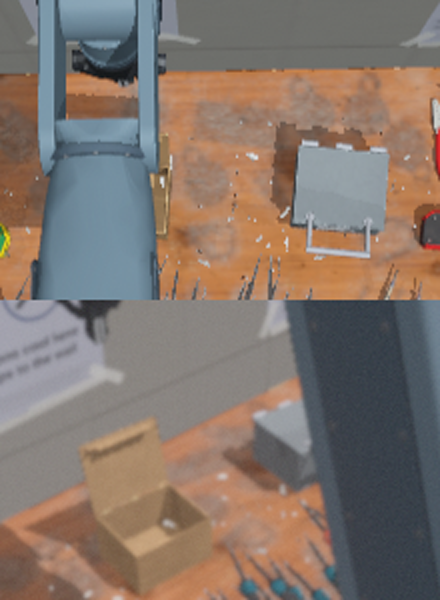

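The top view is blocked by the arm. The scene view shows the lid still upright and untouched, with the gripper above and behind it near (100,320). I'll descend behind the lid.

Request:
{"name": "carry_out", "arguments": {"plan": "0 -0.1 0.6 0 0 0;0 -0.1 0.6 0 0 0;0 0 0.6 0 0 0;0 0 0.6 0 0 0;0 0 0.6 0 0 0;0 0 0.6 0 0 0;0 0 0.2 0 0 0;0 0 0 0 0 0"}}

```text
time_s: 3.53
eef_pos: [0.6563, 0.1305, 0.1483]
eef_rot: [0.0, 1.0, -0.029, -0.003]
wrist_force: [-0.9, -1.1, -0.7]
opening: -0.0
grasp_force: 0.0
```

```bash
python3 - <<'E'
from h import *
from bench import ctrl
print(ctrl.get_obs()["wrist_force"])
# path of TCP relative hinge (0.586,.132,.077)
h=np.array([.586,.132,.0765]);ps=-.055;r=.085;off=.004
for th in np.arange(1.8,-.01,-.2): 
    x=-r*np.cos(th)+(off+.011*np.sin(th))*np.sin(th);z=r*np.sin(th)+(off)*np.cos(th)
    print(round(th,1),(h+[x*np.cos(ps),x*np.sin(ps),z]).round(3), "u",round(x/.04,2),round(z/.04,2))
E
```

```text
[-0.85267672 -1.10441947 -0.72415321]
1.8 [0.62  0.13  0.158] u 0.84 2.05
1.6 [0.603 0.131 0.161] u 0.44 2.12
1.4 [0.586 0.132 0.161] u 0.0 2.11
1.2 [0.569 0.133 0.157] u -0.44 2.02
1.0 [0.551 0.134 0.15 ] u -0.87 1.84
0.8 [0.535 0.135 0.14 ] u -1.27 1.59
0.6 [0.522 0.136 0.128] u -1.61 1.28
0.4 [0.511 0.136 0.113] u -1.88 0.92
0.2 [0.504 0.137 0.097] u -2.05 0.52
0.0 [0.501 0.137 0.081] u -2.12 0.1
```

Request:
{"name": "carry_out", "arguments": {"plan": "-0.45 0 -0.15 0 0 0;-0.45 0 -0.15 0 0 0;-0.42 0 -0.03 0 0 0;-0.44 0 0 0 0 0;-0.44 0 0.09 0 0 0;-0.43 0 0.18 0 0 0;-0.4 0 0.25 0 0 0;0 0 0 0 0 0"}}

```text
time_s: 4.2
eef_pos: [0.5349, 0.1381, 0.1439]
eef_rot: [-0.0, 1.0, -0.029, -0.001]
wrist_force: [-1.0, 0.5, -0.8]
opening: -0.002
grasp_force: 0.0
```

```bash
python3 - <<'E'
from h import *
to(.522,.136,.128)
from bench import ctrl
import cv2
b=ctrl.camera("scene")["pixels"][130:280,170:390,::-1]
cv2.imwrite("pics/d.png",cv2.resize(b,None,fx=3,fy=3,interpolation=2))
E
```

```text
t 4.2 pos [0.535 0.138 0.144] F [-1.   0.5 -0.8] open -0.0
shift units [-0.32  0.07  0.4 ]
tool axes
 [[ 0.998 -0.057 -0.002]
 [-0.057 -0.998  0.   ]
 [-0.002 -0.    -1.   ]]
```

View pics/d.png

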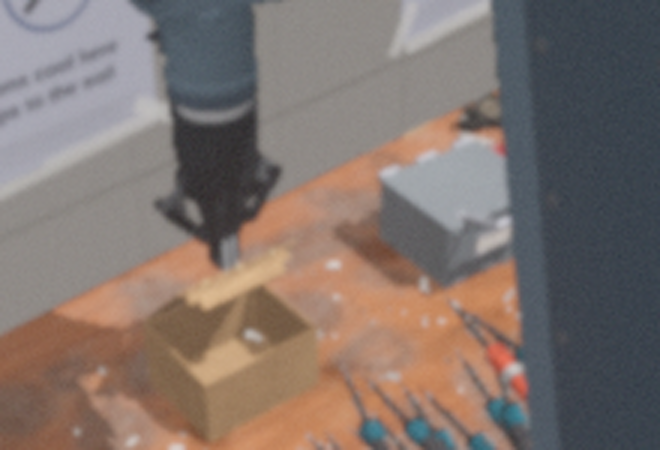

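The fingers are on the lid's outer face and the lid is about 45° open with its tab toward the front (230,275). I'll continue the arc, slower near the end.

Request:
{"name": "carry_out", "arguments": {"plan": "-0.34 0.03 0.41 0 0 0;-0.15 0.03 0.18 0 0 0;-0.13 0 0.18 0 0 0;-0.1 0 0.2 0 0 0;-0.08 0 0.2 0 0 0;-0.05 0 0.2 0 0 0;-0.03 0 0.15 0 0 0;0 0 0 0 0 0"}}

```text
time_s: 4.92
eef_pos: [0.5008, 0.1372, 0.0812]
eef_rot: [0.0, 1.0, -0.029, -0.001]
wrist_force: [0.6, -0.6, 0.6]
opening: -0.002
grasp_force: 0.0
```

```bash
python3 - <<'E'
from h import *
to(.5,.136,.079)
E
```

```text
t 4.92 pos [0.501 0.137 0.081] F [ 0.6 -0.6  0.6] open -0.0
shift units [-0.02  0.03  0.06]
tool axes
 [[ 0.998 -0.058 -0.003]
 [-0.058 -0.998 -0.   ]
 [-0.003  0.    -1.   ]]
```

Request:
{"name": "carry_out", "arguments": {"plan": "0 0 0.04 0 0 0;0 0 0.03 0 0 0;0 0 0.02 0 0 0;0 0 0.02 0 0 0;0 0 0.02 0 0 0;0 0 0 0 0 0;0 0 0 0 0 0;0 0 0 0 0 0"}}

```text
time_s: 5.58
eef_pos: [0.5023, 0.1373, 0.078]
eef_rot: [-0.0, 1.0, -0.029, 0.0]
wrist_force: [-0.3, -0.3, 2.6]
opening: -0.004
grasp_force: 1.1
```

Request:
{"name": "carry_out", "arguments": {"plan": "0 0 0.03 0 0 0;0 0 0.03 0 0 0;0 0 0.03 0 0 0;0 0 0 0 0 0;0 0 0 0 0 0;0 0 0 0 0 0;0 0 0 0 0 0;0 0 0 0 0 0"}}

```text
time_s: 6.25
eef_pos: [0.5024, 0.1373, 0.0773]
eef_rot: [0.0, 1.0, -0.029, 0.0]
wrist_force: [-12.4, -1.5, 28.6]
opening: 0.0
grasp_force: 14.7
```

Firm stop at 28 N, at shut height. I'll retreat up, start opening the gripper, and plan the bin approach.

Request:
{"name": "carry_out", "arguments": {"plan": "0 0 -0.3 0 0 0;0 0 -0.7 0 0 0;0 0 -0.9 0 0 0;0 0 -0.9 0 0 0;0 0 -0.9 0 0 0;0 0 -0.9 0 0 0;0 0 0 0 0 0;0 0 0 0 0 0"}}

```text
time_s: 6.92
eef_pos: [0.5034, 0.1374, 0.2607]
eef_rot: [-0.0, 1.0, -0.029, 0.003]
wrist_force: [-0.1, 0.4, -1.1]
opening: 0.002
grasp_force: 0.0
```

```bash
python3 - <<'E'
from h import *
from bench import ctrl
import cv2
to(.4355,-.190,.25,-.09)
a=ctrl.camera("top")["pixels"][130:270,160:380,::-1];b=ctrl.camera("scene")["pixels"][150:290,170:390,::-1]
cv2.imwrite("pics/e.png",cv2.resize(np.vstack([a,b]),None,fx=2.1,fy=2.1,interpolation=2))
E
```

```text
t 6.92 pos [0.503 0.137 0.261] F [-0.1  0.4 -1.1] open 0.0
shift units [-1.22  8.27  0.26]
tool axes
 [[ 0.998 -0.058  0.006]
 [-0.058 -0.998  0.   ]
 [ 0.006 -0.001 -1.   ]]
turn z units -15.39
```

View pics/e.png

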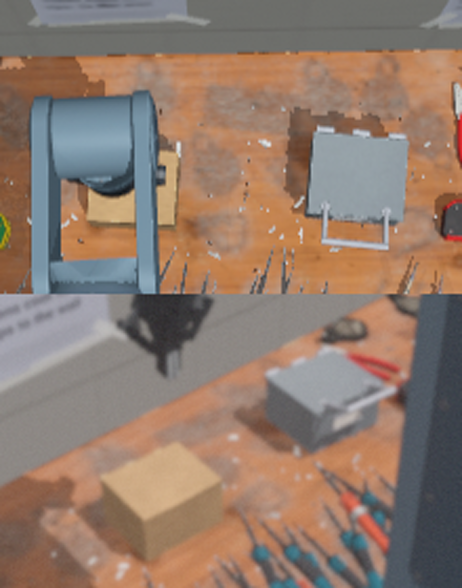

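The carton lid is flat and shut (crop (135,185) top and (160,485) scene), with no tab showing. Next is the quarter turn with the gripper half open.

Request:
{"name": "carry_out", "arguments": {"plan": "0 0 0 0 0 -1;0 0 0 0 0 -1;0 0 0 0 0 -1;0 0 0 0 0 -1;0 0 0 0 0 -1;0 0 0 0 0 -1;0 0 0 0 0 -1;0 0 0 0 0 -1", "claw": 0}}

```text
time_s: 7.68
eef_pos: [0.5006, 0.1372, 0.2555]
eef_rot: [-0.001, 0.931, 0.365, -0.002]
wrist_force: [0.7, 0.5, -1.4]
opening: 0.497
grasp_force: 0.0
```

Request:
{"name": "carry_out", "arguments": {"plan": "0 0 0 0 0 -1;0 0 0 0 0 -1;0 0 0 0 0 -1;0 0 0 0 0 -1;0 0 0 0 0 -1;0 0 0 0 0 -1;0 0 0 0 0 -1;0 0 0 0 0 -0.4"}}

```text
time_s: 8.35
eef_pos: [0.5007, 0.1372, 0.2555]
eef_rot: [-0.001, 0.736, 0.677, -0.002]
wrist_force: [1.0, -0.6, -0.2]
opening: 0.498
grasp_force: 0.0
```

```bash
python3 - <<'E'
from h import *
to(.4355,-.190,.18,-.09)
for q in((322,407),(398,383)): print(onz("scene",(170+q[0]/2.1,150+(q[1]-294)/2.1),.107))
print(state()[0]["q"].round(2))
E
```

```text
t 8.35 pos [0.501 0.137 0.255] F [ 1.  -0.6 -0.2] open 0.5
shift units [-8.29 -0.93  1.9 ]
tool axes
 [[ 0.084  0.996 -0.005]
 [ 0.996 -0.084 -0.   ]
 [-0.001 -0.005 -1.   ]]
turn z units 0.06
[ 0.468633   -0.11627624  0.107     ]
[ 0.4338531  -0.24941697  0.107     ]
[0.04 0.04 1.71 0.   1.39 0.12]
```

Request:
{"name": "carry_out", "arguments": {"plan": "-0.98 -0.1 0 0 0 0;-0.98 -0.1 0 0 0 0;-0.98 -0.1 0 0 0 0;-0.98 -0.1 0 0 0 0;-0.98 -0.1 0 0 0 0;-0.98 -0.1 0 0 0 0;-0.98 -0.1 0 0 0 0;-0.98 -0.1 0 0 0 0"}}

```text
time_s: 9.02
eef_pos: [0.4404, -0.1733, 0.2559]
eef_rot: [-0.002, 0.738, 0.675, -0.0]
wrist_force: [0.7, -0.0, -0.8]
opening: 0.502
grasp_force: 0.0
```

Request:
{"name": "carry_out", "arguments": {"plan": "-0.45 -0.1 0 0 0 0;0 0 0.6 0 0 0;0 0 0.6 0 0 0;0 0 0.5 0 0 0;0 0 0.2 0 0 0;0 0 0 0 0 0;0 0 0 0 0 0;0 0 0 0 0 0"}}

```text
time_s: 9.68
eef_pos: [0.4372, -0.19, 0.1829]
eef_rot: [0.001, 0.738, 0.675, 0.0]
wrist_force: [1.1, 0.3, 0.6]
opening: 0.498
grasp_force: 0.0
```

```bash
python3 - <<'E'
from h import *
from bench import ctrl
import cv2
to(.4355,-.190,.088,-.09)
a=ctrl.camera("top")["pixels"][165:275,270:390,::-1];b=ctrl.camera("scene")["pixels"][130:240,270:390,::-1]
cv2.imwrite("pics/f.png",cv2.resize(np.hstack([a,b]),None,fx=3.3,fy=3.3,interpolation=2))
E
```

```text
t 9.68 pos [ 0.437 -0.19   0.183] F [1.1 0.3 0.6] open 0.5
shift units [-0.   -0.04  2.37]
tool axes
 [[ 0.089  0.996  0.001]
 [ 0.996 -0.089 -0.001]
 [-0.001  0.001 -1.   ]]
turn z units 0.01
```

View pics/f.png

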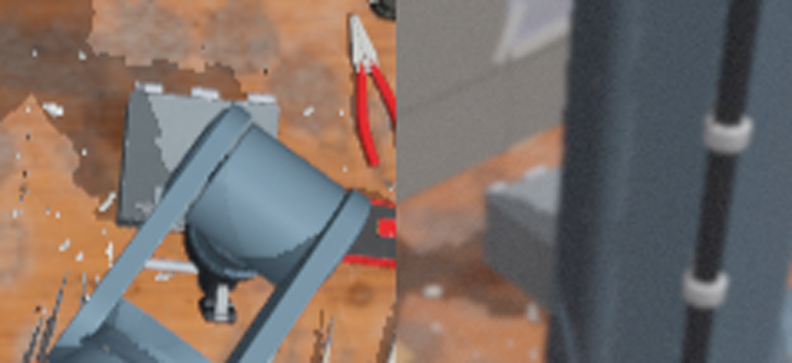

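The arm hides most of it. The bar's left end shows at crop (148,263), which agrees with the first estimate. I'll descend gently around the bar.

Request:
{"name": "carry_out", "arguments": {"plan": "0 -0.03 0.4 0 0 0;0 0 0.4 0 0 0;0 0 0.4 0 0 0;0 0 0.35 0 0 0;0 0 0.3 0 0 0;0 0 0.25 0 0 0;0 0 0.2 0 0 0;0 0 0 0 0 0"}}

```text
time_s: 10.45
eef_pos: [0.4349, -0.1893, 0.0891]
eef_rot: [-0.001, 0.738, 0.675, -0.0]
wrist_force: [-1.3, 0.4, -0.3]
opening: 0.499
grasp_force: 0.0
```

Request:
{"name": "carry_out", "arguments": {"plan": "0 0 0 0 0 0;0 0 0 0 0 0;0 0 0 0 0 0;0 0 0 0 0 0;0 0 0 0 0 0;0 0 0 0 0 0;0 0 0 0 0 0;0 0 0 0 0 0", "claw": 1}}

```text
time_s: 11.12
eef_pos: [0.4348, -0.19, 0.0906]
eef_rot: [-0.0, 0.738, 0.675, -0.001]
wrist_force: [-5.4, -1.0, 2.3]
opening: 0.091
grasp_force: 58.4
```

```bash
python3 - <<'E'
from h import *
o,R=state();print(o["opening"]*85,o["wrist_force"],o["q"].round(2))
E
```

```text
7.777295358008271 [-5.39207543 -0.99244377  2.33841672] [-0.66  0.14  1.97 -0.    1.03 -0.57]
```

```bash
python3 - <<'E'
import numpy as np
th=np.linspace(0,1.0472,22)
P=np.c_[-165*np.cos(th)+22*np.sin(th),165*np.sin(th)+22*np.cos(th)]
print((np.diff(P,axis=0)/40*[1,-1]).round(3).tolist(),P[-1]-P[0])
E
```

```text
[[0.033, -0.205], [0.043, -0.203], [0.053, -0.201], [0.063, -0.198], [0.073, -0.194], [0.082, -0.191], [0.092, -0.186], [0.101, -0.181], [0.11, -0.176], [0.118, -0.171], [0.127, -0.164], [0.135, -0.158], [0.142, -0.151], [0.15, -0.144], [0.157, -0.136], [0.163, -0.128], [0.169, -0.12], [0.175, -0.111], [0.181, -0.102], [0.185, -0.093], [0.19, -0.084]] [101.55293574 131.89434699]
```

Request:
{"name": "carry_out", "arguments": {"plan": "0 0.033 -0.205 0 0 0;0 0.043 -0.203 0 0 0;0 0.053 -0.201 0 0 0;0 0.063 -0.198 0 0 0;0 0.073 -0.194 0 0 0;0 0.082 -0.19 0 0 0;0 0.092 -0.186 0 0 0;0 0 0 0 0 0"}}

```text
time_s: 11.78
eef_pos: [0.4517, -0.1919, 0.147]
eef_rot: [-0.001, 0.738, 0.675, -0.002]
wrist_force: [-10.6, -3.4, 2.3]
opening: 0.089
grasp_force: 58.7
```

Request:
{"name": "carry_out", "arguments": {"plan": "0 0.1 -0.181 0 0 0;0 0.11 -0.176 0 0 0;0 0.118 -0.17 0 0 0;0 0.127 -0.164 0 0 0;0 0.135 -0.158 0 0 0;0 0.142 -0.15 0 0 0;0 0.15 -0.144 0 0 0;0 0 0 0 0 0"}}

```text
time_s: 12.45
eef_pos: [0.4863, -0.1958, 0.1942]
eef_rot: [-0.001, 0.738, 0.675, -0.003]
wrist_force: [-20.0, -1.4, 15.8]
opening: 0.092
grasp_force: 59.2
```

Request:
{"name": "carry_out", "arguments": {"plan": "0 0.157 -0.136 0 0 0;0 0.163 -0.128 0 0 0;0 0.17 -0.12 0 0 0;0 0.175 -0.111 0 0 0;0 0.18 -0.102 0 0 0;0 0.185 -0.093 0 0 0;0 0.19 -0.084 0 0 0;0 0 0 0 0 0"}}

```text
time_s: 13.12
eef_pos: [0.5375, -0.2015, 0.226]
eef_rot: [0.003, 0.738, 0.675, -0.001]
wrist_force: [-9.2, -6.8, 11.4]
opening: 0.086
grasp_force: 61.5
```

```bash
python3 - <<'E'
from h import *
from bench import ctrl
import cv2
to(.4355+.101,-.190-.009,.0906+.132,-.09)
a=ctrl.camera("top")["pixels"][165:275,270:390,::-1];b=ctrl.camera("scene")["pixels"][120:230,270:390,::-1]
cv2.imwrite("pics/g.png",cv2.resize(np.hstack([a,b]),None,fx=3.3,fy=3.3,interpolation=2))
E
```

```text
t 13.12 pos [ 0.537 -0.202  0.226] F [-9.2 -6.8 11.4] open 0.09
shift units [ 0.06 -0.03  0.08]
tool axes
 [[ 0.09   0.996  0.002]
 [ 0.996 -0.09  -0.006]
 [-0.006  0.002 -1.   ]]
turn z units 0.0
```

View pics/g.png

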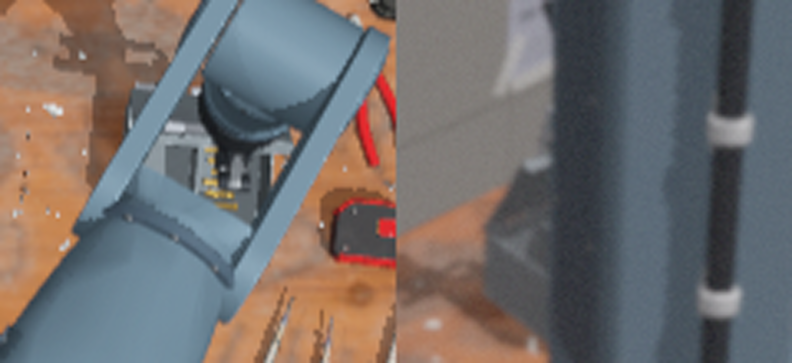

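The top view shows the lid raised with the bin's inside visible (crop (230,180)), and the lid's free edge at about (165,130). I'll average the pose over a few readings and cross-check the angle.

```bash
python3 - <<'E'
from h import *
from bench import ctrl
P=[]
for i in range(12):
    im=ctrl.camera("top"); P.append(ctrl.get_obs()["eef_pos"])
p=np.mean(P,0);print(p,np.std(P,0),ctrl.get_obs()["wrist_force"])
u=np.array([.996,-.09])
dx=(p[:2]-[.4352,-.1895])@u; dz=p[2]-.0905
v=np.array([-.165+dx,.022+dz]);print(dx,dz,np.hypot(*v),np.degrees(np.arctan2(v[1],-v[0])-.1326))
# predicted pixel row of the lid's free edge at col~318 for angles
c=im;h=np.array([.600,-.205]);n=np.array([.09,.996])
for a in(56,58,60,62,64):
    t=np.radians(a)
    for th in(0,.003):
        w=-.12*np.cos(t)+th*np.sin(t);z=.085+.12*np.sin(t)+th*np.cos(t)
        X=np.r_[h+u*w+n*.055,z];q=c["mtx"]@(c["R"]@X+c["t"]);print(a,th,(q[:2]/q[2]).round(1),end=" ")
g=im["pixels"].mean(2);print();print(g[188:214,314:324:3].round().astype(int).T.tolist())
E
```

```text
[ 0.53641228 -0.20141362  0.22560395] [4.51802431e-05 1.84757167e-05 2.60761209e-05] [-9.15656466 -6.09919806 10.88061577]
0.10187966017627248 0.13510394956292832 0.1693098587434706 60.51358267387738
56 0 [315.2 208.6] 56 0.003 [315.3 207.7] 58 0 [315.3 207.3] 58 0.003 [315.4 206.3] 60 0 [315.5 206. ] 60 0.003 [315.6 205. ] 62 0 [315.6 204.6] 62 0.003 [315.7 203.6] 64 0 [315.7 203.2] 64 0.003 [315.8 202.3] 
[[99, 100, 122, 140, 107, 91, 90, 89, 105, 141, 148, 147, 148, 148, 148, 147, 147, 148, 148, 147, 148, 150, 145, 114, 109, 137], [100, 96, 92, 122, 140, 147, 147, 147, 147, 147, 147, 148, 148, 148, 148, 148, 150, 148, 129, 131, 155, 150, 151, 152, 152, 151], [147, 148, 147, 147, 147, 147, 148, 147, 147, 148, 148, 150, 147, 126, 140, 185, 186, 136, 127, 160, 146, 96, 107, 105, 106, 105], [147, 148, 147, 148, 147, 147, 150, 149, 120, 86, 91, 89, 89, 91, 140, 197, 200, 161, 116, 157, 149, 113, 101, 101, 102, 102]]
```

```bash
python3 - <<'E'
from bench import ctrl
import cv2
a=ctrl.camera("top")["pixels"][182:237,300:370,::-1]
cv2.imwrite("pics/k.png",cv2.resize(a,None,fx=10,fy=10,interpolation=cv2.INTER_NEAREST))
E
```

```text
(no output)
```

View pics/k.png

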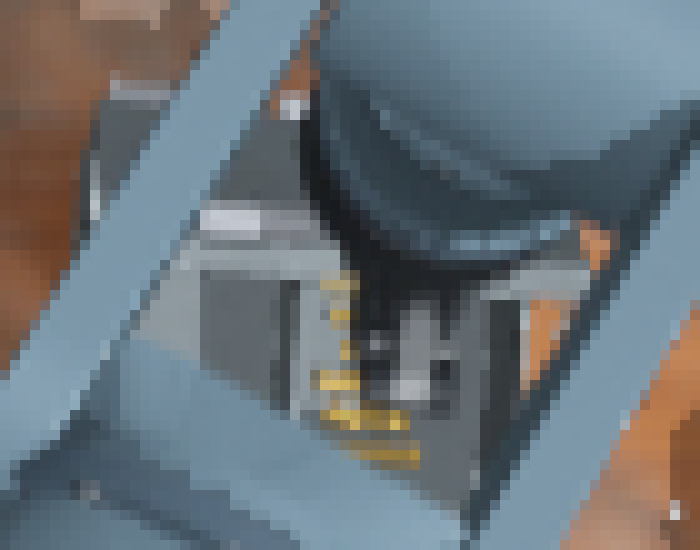

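```bash
python3 - <<'E'
from h import *
c=d["top"];h=np.array([.600,-.205]);u=np.array([.996,-.09]);n=np.array([.09,.996])
def px(r,th,y,a):
    t=np.radians(a);w=-r*np.cos(t)+th*np.sin(t);z=.085+r*np.sin(t)+th*np.cos(t)
    q=c["mtx"]@(c["R"]@np.r_[h+u*w+n*y,z]+c["t"]);return (q[:2]/q[2]).round(1).tolist()
for a in(57,60,63):
    print(a,"bar",px(.165,.022,.049,a),px(.165,.022,-.049,a),"edge",px(.12,0,.07,a),px(.12,0,-.07,a),"hinge",px(0,0,.07,a))
print("closed edge",px(.12,0,.07,0),px(.12,0,-.07,0),"bar",px(.165,.022,.049,0),px(.165,.022,-.049,0))
print("front rim",px(.12,0,.07,0)); print("measured",A(523,262),A(727,272),A(556,317),A(697,325),A(535,80))
E
```

```text
57 bar [318.8, 207.1] [353.1, 209.5] edge [310.2, 207.6] [357.6, 210.9] hinge [308.8, 193.0]
60 bar [319.1, 204.1] [353.5, 206.5] edge [310.4, 205.6] [357.9, 208.9] hinge [308.8, 193.0]
63 bar [319.3, 201.1] [353.7, 203.5] edge [310.6, 203.6] [358.2, 206.9] hinge [308.8, 193.0]
closed edge [306.6, 230.7] [351.5, 233.8] bar [313.1, 244.7] [345.1, 247.0]
front rim [306.6, 230.7]
measured (305.8333333333333, 232.83333333333334) (351.16666666666663, 235.05555555555554) (313.1666666666667, 245.05555555555554) (344.5, 246.83333333333331) (308.5, 192.38888888888889)
```

In the close-up, the white band at row ~203.6 is the bar and the grey band below it is the lid edge. Both match the predictions for 60–60.5°, as does the arm's own pose (60.5°). Handing in while still holding the lid.

```bash
python3 -c "
from bench import ctrl
print(ctrl.hand_in())"
```

```text
the job is handed in; nothing more can be done
None
```

The carton lid is shut flat with no tab showing, and the robot is holding the bin lid still at about 60.5° by the arm's pose, with the camera agreeing; I handed the job in at about 14 s and the arm touched none of the loose items.

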